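Clear the leather bench: dies to their rests, tote onto its mate

ROBOT

A 6-joint arm with a two-finger parallel gripper is mounted at the origin on the work surface. World frame = base frame: x ahead of the robot, y to its left, z up, the work surface at z = 0. Lengths are in m, angles in rad, forces in N, time in s.
With the tool pointing down it reaches from about 0.225 to 0.875 m from the base axis. Payload 3.4 kg.
Tool frame: the origin (TCP) lies at the very end of the fingers, on their centre line; the grasp point (between the pads) lies 19 mm behind it; z points along the fingers, y is the direction in which the jaws open and shut (so a half turn about z gives the same grasp; the last joint's range is limited). The gripper opens to 85 mm and grips with 20 to 120 N. Pads are 22 mm wide; open, the fingers measure 114 mm over their backs; the gripper's body (76 mm by 85 mm) begins 54 mm behind the grasp point. The pads swing forward as they close: fully open they stand 13 mm farther back than shut.
Start: joints at [0.985, 0.276, 1.505, -0, 1.361, -0.121], TCP at [0.258, 0.514, 0.231] pointing down, gripper open.
Joint ranges: [-2.89, 2.89], [-0.75, 2.08], [0.22, 2.7], [-1.18, 4.32], [0.11, 2.71], [-2.7, 2.7]. Speed limits (rad/s): [2.57, 2.57, 3.14, 3.14, 3.14, 3.14].

INTERFACE

Orientations are given as a unit quaternion [w, x, y, z].
In Python, from rig import manip, eyes gives the robot as it stands. The module is installed in compiled form; this text tells all that it offers.
- The arm moves only by the tool servo_tool, never from a script. Its argument "deltas" is one flat list of numbers, 6 for each row, row after row: the shift along the tool's x, y, z in cm, then the turn, a rotation vector about the tool's x, y, z in degrees. A call has 1 to 20 rows; each row shifts and turns the pose as measured when the row begins, along the tool's axes as they then stand; what a row does not reach is not made up. A row lasts 1/10 s, in which the tool goes at most 50 mm and 8.59 degrees, less where a joint would pass 70% of its speed; a pose out of reach is approached as far as the arm can. A call with a gripper value outside its range is refused whole. "jaw" is the finger opening in cm, from 0 to 8.54, set as the call begins (left out, the last holds). The fingers move at their own pace and stop on an object; "grip_force" is the grip in N (left out, the last holds). Time passes only in rows, so rows that do not move let the fingers close. It gives the time, the measured TCP pose, the force and the opening at its end, in the units of the state.
- manip.get_state(): the state, without advancing time (a new reading comes with each control period).
- eyes.get_image(name): name is "side" or "top"; returns (picture, depth): 480x640x3 uint8, red, green, blue; 480x640 float32, m along the optical axis (not along the pixel's ray), 0 where there is no reading.
- eyes.get_calibration(name): a dict with "camera_matrix" (3x3 intrinsics, pixels), "rvec" (rotation vector, rad) and "tvec" (3), from world to camera coordinates, as OpenCV has them. Camera axes: x right, y down, z forward; pixel columns grow to the right and rows downward; lengths in m; the calibration is good to about 2 mm. A picture is of the moment at which its call begins. get_calibration takes no time and is no camera call.
- manip.sign_off(): hands the job in, once; it reports no verdict.
The state is a dict: "clock": time; "qpos": joint angles; "qd": joint speeds; "effort": joint torques, N m; "position": TCP position; "ee_rot": TCP orientation; "contact_force": force on the tool from outside, world axes, zero at the start; "moment": the same for the moment, N m; "width": finger opening in m.
Only numpy, scipy, OpenCV 4.12 (cv2) and the standard library are available. Lean on these libraries where they do the work, as an engineer would, in place of code of your own. Each camera call takes 0.05 s, during which the arm holds its last target.

TASK

Tidy the leather bench: put each of the three steel cutting dies upright into the plywood rest whose recess matches its shape and size, down on the recess floor. Stack the tote of buckles on the tote of rivets, turned end for end so that the tabs are at opposite ends and it locks level on top instead of nesting inside. Leave the rivet tote, the stamp block and the dye jar standing where they are.

Things in the scene. Friction and masses are not known exactly. Their poses are not given: they have to be found in the camera images.
- die_large: Large round steel cutting die: upright cylinder 58 mm in diameter, 40 mm high, black rubber on top with a steel bar across. Loose, about 0.26 kg. Origin: centre of its underside, z up.
- die_small: Small round steel cutting die: upright cylinder 38 mm in diameter, 40 mm high, black rubber on top with a steel bar across. Loose, about 0.14 kg. Origin: centre of its underside, z up.
- die_tag: Oblong steel cutting die: block 76 mm (x) by 40 mm (y), 40 mm high, black rubber on top with a steel bar across. Loose, about 0.28 kg. Origin: centre of its underside, x along its length, z up.
- rest_large: Fixed plywood rest, 104 x 104 mm, 12 mm thick, with a round recess 74 mm in diameter, 6 mm deep, grey-lined, in its middle (8 mm of play all round the large round die). Origin: centre of its underside, below the middle of the recess; top face at z = 12 mm, recess floor at z = 6 mm.
- rest_small: Fixed plywood rest, 84 x 84 mm, 12 mm thick, with a round recess 54 mm in diameter, 6 mm deep, grey-lined, in its middle (8 mm of play all round the small round die). Origin: centre of its underside, below the middle of the recess; top face at z = 12 mm, recess floor at z = 6 mm.
- rest_tag: Fixed plywood rest, 122 mm (x) by 86 mm (y), 12 mm thick, with a rectangular recess 92 mm (x) by 56 mm (y), 6 mm deep, grey-lined, in its middle (8 mm of play all round the oblong die, which may lie either end first). Origin: centre of its underside, below the middle of the recess, x along the recess; top face at z = 12 mm, recess floor at z = 6 mm.
- tote_buckles: Grey plastic tote holding a few steel buckles (fixed in it), 0.24 kg, loose; the one to move. 120 (x) x 64 (y) x 48 mm high. A flat tab juts 14 mm from the rim at its +x end. Plain outer walls from z = 24 to 48 mm, grip across the 64 mm width; below, a narrower well (104 x 30 mm) with side ribs (to 50 mm wide) reaching the underside. Origin: centre of its underside, z up.
- tote_rivets: Tote of the same shape, tab (+x end) and origin, full of brass rivets (fixed in it), 0.85 kg, on the bench. Mouth 114 x 58 mm, pads inside. With the other tote above it, centred, tabs pointing contrary ways, ribs stand on pads: other origin 40 mm above this one, its lowest 8 mm inside this rim (play 4 mm in y, 5 mm in x). Tabs at the same end: it nests, only 28 mm above.
- stamp_block: Dark wooden block 60 x 130 mm, 45 mm high, with a dozen steel stamping tools standing in it up to about 95 mm high. Loose bystander. Origin: centre of its underside.
- dye_jar: Brown glass jar with a black cap, 60 mm in diameter, 75 mm high. Loose bystander. Origin: centre of its underside.
There are look-alikes about, which are no part of the job. Leave any purple look-alike of the tote_buckles alone. Leave any green look-alike of the die_tag alone.

How it is judged:
By the outcome, as a careful person would: the job done as asked, in the order asked, and still so for the second after the job is handed in, with the robot touching nothing.
It also fails if it takes over 128 s, if anything falls off the work surface, if the arm or the gripper's body presses on something with over 40 N, if the wrist force passes 120 N, or if a joint passes its speed limit or range.

## Working session

There is one attempt and no reset: what is moved stays moved. The work goes in short steps, Python scripts to look and compute and a tool call to move; the robot and the scene stay as the last step left them, time stands still between calls to the robot, and variables do not carry over. Pictures are saved under pics/ and viewed, and the job is handed in when it is done.

Besides the shell and the picture viewer there is one more tool, called after ">>>" by a JSON object that holds its "method" and its "body". servo_tool: Moves the arm, as the interface text tells. Its arguments: {"type":"object","properties":{"deltas":{"type":"array","items":{"type":"number"}},"jaw":{"type":"number"},"grip_force":{"type":"number"}},"required":["deltas"]}

```bash
mkdir -p pics; ls
python3 - <<'E'
from rig import manip, eyes
import cv2,numpy as np
for n in("side","top"):
    p,d=eyes.get_image(n); cv2.imwrite(f"pics/{n}0.png",p[:,:,::-1]); np.savez(f"{n}0.npz",p=p,d=d)
    c=eyes.get_calibration(n); print(n,c)
s=manip.get_state(); print(s)
E
```

```text
pics
side {'camera_matrix': array([[573.64922389,   0.        , 308.39119626],
       [  0.        , 573.64922389, 235.81277696],
       [  0.        ,   0.        ,   1.        ]]), 'rvec': array([ 0.41662407, -2.81429525,  1.06903574]), 'tvec': array([0.53459617, 0.15919829, 1.38085068])}
top {'camera_matrix': array([[437.30622101,   0.        , 315.54974365],
       [  0.        , 437.30622101, 234.44679057],
       [  0.        ,   0.        ,   1.        ]]), 'rvec': array([ 2.17999889, -2.15746484,  0.05903184]), 'tvec': array([-0.02464257,  0.55470166,  1.07840793])}
{'clock': 0.1, 'qpos': array([ 9.84985667e-01,  2.76554224e-01,  1.50599678e+00, -9.10774674e-06,
        1.36070133e+00, -1.20954313e-01]), 'qd': array([-0.00086343, -0.0007009 , -0.00257922,  0.00038755, -0.0003021 ,
       -0.00041941]), 'effort': array([ 3.02361223e-03, -4.17701948e+01, -2.46404868e+01,  1.06206537e-04,
        5.81230677e-03,  2.32728588e-06]), 'position': array([0.25749508, 0.51360279, 0.23051728]), 'ee_rot': array([-2.83007648e-04,  2.30340073e-01,  9.73109841e-01, -7.80103176e-04]), 'contact_force': array([ 0.22383479, -0.29425018,  0.03059231]), 'moment': array([ 0.05971297, -0.00202153,  0.00723451]), 'width': 0.08517470969141616}
```

View pics/top0.png

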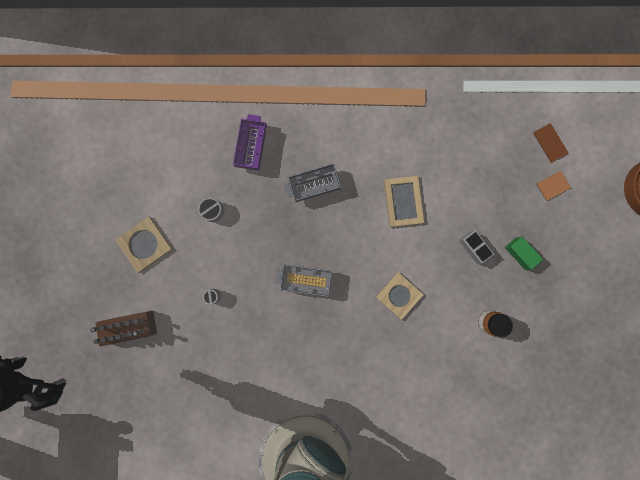

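View pics/side0.png

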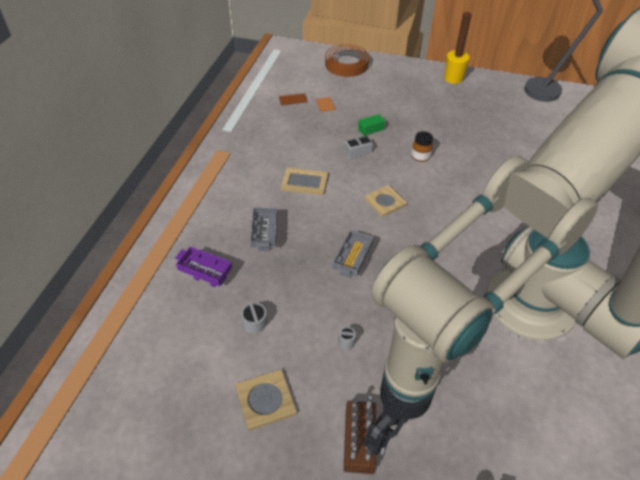

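Top view: large die (210,210), small die (211,296), grey oblong die (478,247) next to the green look-alike (524,252), buckle tote (315,183) next to the purple look-alike (250,145), rivet tote (306,281), rests at (144,245), (400,296) and (405,202). I'll check these in enlarged crops and measure them.

```bash
cat > h.py <<'E'
import numpy as np, cv2
from rig import manip, eyes
def cal(n):
    c=eyes.get_calibration(n); R=cv2.Rodrigues(c['rvec'])[0]; return c['camera_matrix'],R,np.array(c['tvec']).ravel()
def cloud(n,d):
    K,R,t=cal(n); v,u=np.mgrid[0:480,0:640]
    P=np.stack([(u-K[0,2])*d/K[0,0],(v-K[1,2])*d/K[1,1],d],-1)
    W=(P-t)@R; W[d<=0]=np.nan; return W
def atz(n,uv,z):
    K,R,t=cal(n); uv=np.atleast_2d(np.asarray(uv,float))
    r=np.c_[(uv[:,0]-K[0,2])/K[0,0],(uv[:,1]-K[1,2])/K[1,1],np.ones(len(uv))]@R
    o=-R.T@t; return o+r*((z-o[2])/r[:,2])[:,None]
def crop(p,u0,v0,u1,v1,s,name):
    c=cv2.resize(p[v0:v1,u0:u1],None,fx=s,fy=s,interpolation=cv2.INTER_CUBIC); cv2.imwrite(name,c[:,:,::-1])
E
python3 - <<'E'
from h import *
z=np.load('top0.npz');p,d=z['p'],z['d']
W=cloud('top',d)
for n,(u,v) in dict(lg=(210,210),sm=(211,296),tag=(478,247),green=(524,252),buck=(315,183),purple=(250,145),riv=(306,281),restL=(144,245),restR=(400,296),restT=(405,202),block=(125,328),jar=(497,324)).items():
    w=W[v,u]; print(n,w.round(3), W[v-40:v+40,max(u-40,0):u+40,2].min().round(3))
crop(p,220,100,440,310,3.6,'pics/c1.png')
crop(p,440,200,560,290,6,'pics/c2.png')
crop(p,90,180,250,330,5,'pics/c3.png')
E
```

```text
lg [0.612 0.245 0.042] nan
sm [0.399 0.236 0.039] nan
tag [ 0.526 -0.417  0.041] nan
green [ 0.515 -0.526  0.044] nan
buck [ 0.686 -0.016  0.022] nan
purple [0.788 0.155 0.006] nan
riv [0.438 0.004 0.024] nan
restL [0.525 0.422 0.007] nan
restR [ 0.403 -0.232  0.006] nan
restT [ 0.641 -0.246  0.006] nan
block [0.319 0.444 0.045] nan
jar [ 0.345 -0.447  0.073] nan
```

View pics/c1.png

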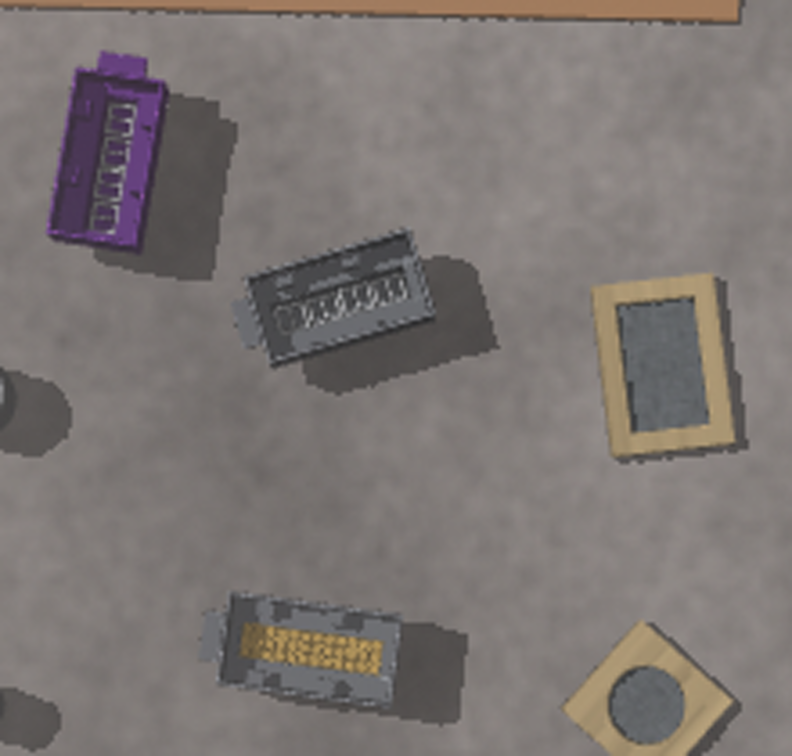

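View pics/c2.png

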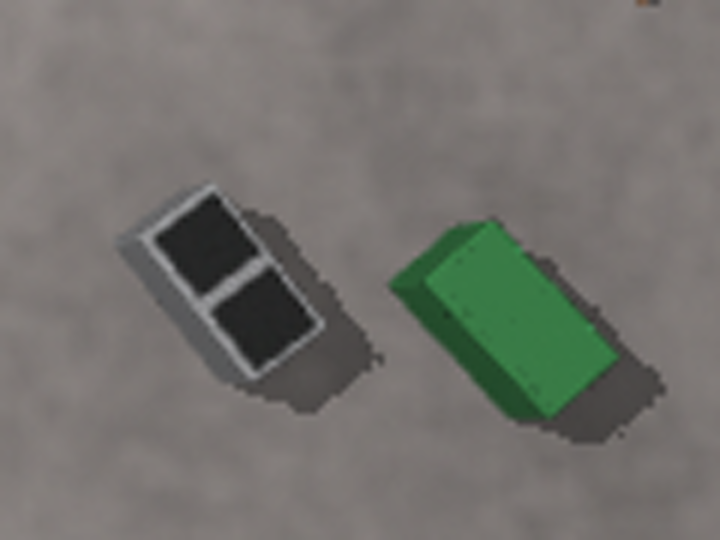

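View pics/c3.png

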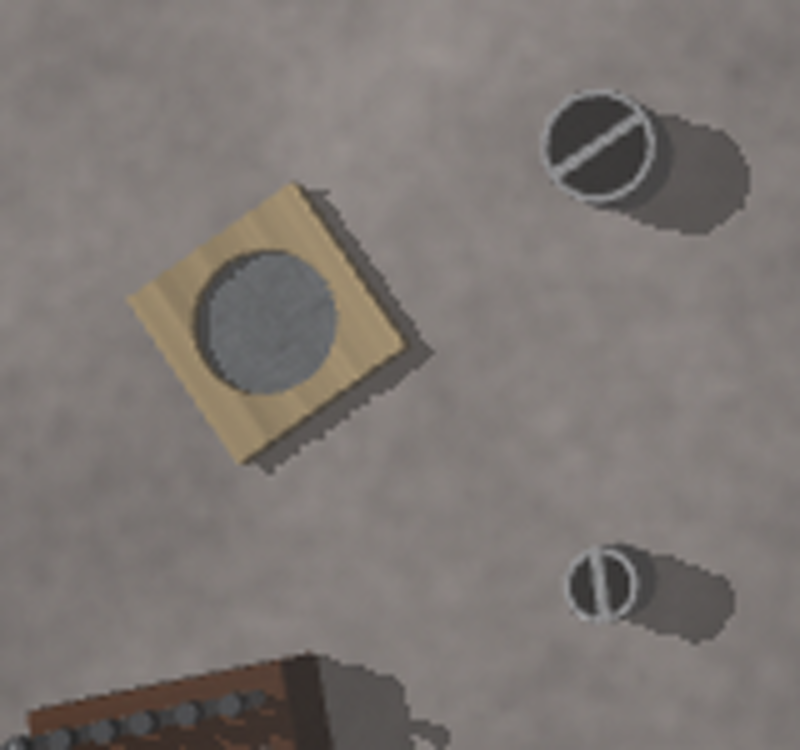

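Crops confirm: the grey die with rubber top and bar (c2 left) is die_tag, and the green one is the look-alike. The grey tote with buckles (c1 middle) is the one to move. Both its tab and the rivet tote's tab point image-left (+y). The left rest is bigger (large) and the right round rest is small. Next I'll fit the poses.

```bash
cat > fit.py <<'E'
from h import *
def near(W,c,r): return np.hypot(W[...,0]-c[0],W[...,1]-c[1])<r
def rect(pts):
    (c,wh,a)=cv2.minAreaRect((pts*1000).astype(np.float32)); 
    if wh[0]<wh[1]: wh=wh[::-1]; a+=90
    return np.round(c,1),np.round(wh,1),round((a+90)%180-90,1)
E
python3 - <<'E'
from fit import *
for cam in('top','side'):
    z=np.load(cam+'0.npz');p,d=z['p'],z['d'];W=cloud(cam,d)
    print(cam,'bench z',np.nanmedian(W[near(W,(0.55,0.1),0.04)][:,2]))
    for n,c,r in(('lg',(.612,.245),.06),('sm',(.399,.236),.05)):
        m=near(W,c,r)&(abs(W[...,2]-.040)<.008); q=W[m][:,:2]
        C,R=cv2.minEnclosingCircle((q*1000).astype(np.float32)); print(n,np.round(C,1),round(R,1),q.mean(0).round(4),len(q),np.median(W[m][:,2]).round(4))
    m=near(W,(.526,-.417),.06)&(abs(W[...,2]-.040)<.006); q=W[m][:,:2]; print('tag',rect(q),q.mean(0).round(4))
    hsv=cv2.cvtColor(p,cv2.COLOR_RGB2HSV)
    for n,c,r in(('rL',(.525,.422),.09),('rS',(.403,-.232),.075),('rT',(.641,-.246),.09)):
        m=near(W,c,r)&(hsv[...,0]>10)&(hsv[...,0]<28)&(hsv[...,1]>60)&(hsv[...,2]>90)
        m=m&(abs(W[...,2]-.012)<.004); q=W[m][:,:2]; print(n,rect(q),q.mean(0).round(4),m.sum())
    for n,c,r in(('buck',(.686,-.016),.1),('riv',(.438,.004),.1)):
        m=near(W,c,r)&(W[...,2]>.040)&(W[...,2]<.056); q=W[m]; print(n,rect(q[:,:2]),np.median(q[:,2]),m.sum())
E
```

```text
top bench z -0.00012711981070338181
lg [615.  248.1] 29.7 [0.6151 0.2464] 423 0.0405
sm [397.3 239.2] 19.1 [0.3979 0.2386] 192 0.0402
tag (array([ 527.5, -418.6]), array([76.3, 41.4]), 37.5) [ 0.5273 -0.4172]
rL (array([526.7, 423.6]), array([104.8, 104.3]), 36.2) [0.5259 0.4227] 916
rS (array([ 404.6, -229.7]), array([84.4, 84. ]), 48.5) [ 0.4049 -0.2297] 739
rT (array([ 643.9, -241.8]), array([122.3,  86.6]), 6.9) [ 0.6438 -0.2416] 793
buck (array([681.8,  -7. ]), array([133.9,  65. ]), -72.6) 0.046643485403874675 341
riv (array([442.1,  11. ]), array([134.2,  63.9]), 82.9) 0.04712625027046004 314
side bench z 0.001041569735569381
lg [615.  246.9] 30.8 [0.6141 0.2495] 459 0.041
sm [397.4 239.4] 20.4 [0.3966 0.241 ] 228 0.0411
tag (array([ 526.2, -417. ]), array([79.3, 50. ]), 38.7) [ 0.5274 -0.4157]
rL (array([526.1, 422.5]), array([107.6, 104.4]), -53.5) [0.5257 0.4253] 1367
rS (array([ 404. , -231.1]), array([90.5, 89.8]), 48.9) [ 0.4041 -0.2296] 429
rT (array([ 644.3, -241.9]), array([123.3,  95.7]), 7.2) [ 0.6449 -0.2392] 467
buck (array([682.8,  -9.1]), array([141.3,  64.4]), -72.9) 0.046533706262938006 321
riv (array([441.9,   7.5]), array([142.9,  66. ]), 84.0) 0.04646082527835747 383
```

```bash
cat > go.py <<'E'
import sys
from h import *
from scipy.spatial.transform import Rotation as Ro
def st():
    s=manip.get_state(); w=s['ee_rot']; R=Ro.from_quat([w[1],w[2],w[3],w[0]]); return s,R
def go(x,y,z,yaw=None):
    "target mm, yaw of tool y in deg (mod 180); prints tilt-corr rotvec (deg), and shift in the tool frame after the turn (cm)"
    s,R=st(); M=R.as_matrix(); cur=np.degrees(np.arctan2(M[1,1],M[0,1]))
    if yaw is None: yaw=cur
    a=np.radians(yaw); ty=np.array([np.cos(a),np.sin(a),0]); 
    T=np.stack([np.cross(ty,[0,0,-1]),ty,[0,0,-1.]],1)
    rv=np.degrees((R.inv()*Ro.from_matrix(T)).as_rotvec())
    d=np.array([x,y,z])/1000-s['position']
    print('t',s['clock'],'pos',(s['position']*1000).round(1),'yawY',cur.round(2),'q6',np.degrees(s['qpos'][5]).round(1),'w',round(s['width']*1000,1),'F',s['contact_force'].round(1))
    print('turn',rv.round(2),'shift after turn cm',(T.T@d*100).round(2),'now cm',(M.T@d*100).round(2))
if __name__=='__main__': go(*map(float,sys.argv[1:]))
E
python3 go.py 615 247.5 70; ls
```

```text
t 0.1 pos [257.5 513.6 230.5] yawY 63.37 q6 -6.9 w 85.2 F [ 0.2 -0.3  0. ]
turn [-0.09 -0.01 -0.  ] shift after turn cm [-43.89  -7.76  16.05] now cm [-43.89  -7.73  16.06]
fit.py
go.py
h.py
pics
side0.npz
top0.npz
```

>>> {"method": "servo_tool", "body": {"deltas": [-4.39, -0.78, 1.6, 0, 0, 0, -4.39, -0.78, 1.6, 0, 0, 0, -4.39, -0.78, 1.6, 0, 0, 0, -4.39, -0.78, 1.6, 0, 0, 0, -4.39, -0.78, 1.6, 0, 0, 0, -4.39, -0.78, 1.6, 0, 0, 0, -4.39, -0.78, 1.6, 0, 0, 0, -4.39, -0.78, 1.6, 0, 0, 0, -4.39, -0.78, 1.6, 0, 0, 0, -4.39, -0.78, 1.6, 0, 0, 0], "jaw": 8.54}}

```text
clock: 1.1
position: [0.6227, 0.2448, 0.0621]
ee_rot: [-0.003, 0.225, 0.974, 0.002]
contact_force: [0.0, 0.5, 0.5]
width: 0.0854
```

```bash
python3 go.py 615 247.5 11
```

```text
t 1.1 pos [622.7 244.8  62.1] yawY 64.03 q6 -48.8 w 85.4 F [0.  0.5 0.5]
turn [ 0.12 -0.33  0.  ] shift after turn cm [ 0.81 -0.09  5.11] now cm [ 0.78 -0.1   5.11]
```

>>> {"method": "servo_tool", "body": {"deltas": [0.6, -0.1, 0, 0, 0, 0, 0, 0, 0, 0, 0, 0]}}

```text
clock: 1.3
position: [0.6203, 0.241, 0.0573]
ee_rot: [-0.004, 0.228, 0.974, -0.0]
contact_force: [0.2, 0.1, 0.1]
width: 0.0852
```

```bash
python3 go.py 615 247.5 11
```

```text
t 1.3 pos [620.3 241.   57.3] yawY 63.62 q6 -48.6 w 85.2 F [0.2 0.1 0.1]
turn [-0.12 -0.44 -0.  ] shift after turn cm [0.76 0.35 4.63] now cm [0.72 0.36 4.64]
```

>>> {"method": "servo_tool", "body": {"deltas": [0.7, 0.35, 0, 0, 0, 0, 0, 0, 0, 0, 0, 0, 0, 0, 0, 0, 0, 0]}}

```text
clock: 1.6
position: [0.6131, 0.2495, 0.0578]
ee_rot: [-0.005, 0.227, 0.974, -0.0]
contact_force: [-0.9, -0.2, 0.2]
width: 0.0853
```

```bash
python3 go.py 615 247.5 11
```

```text
t 1.6 pos [613.1 249.5  57.8] yawY 63.74 q6 -47.9 w 85.3 F [-0.9 -0.2  0.2]
turn [-0.13 -0.5  -0.  ] shift after turn cm [-0.26 -0.09  4.68] now cm [-0.3  -0.08  4.67]
```

>>> {"method": "servo_tool", "body": {"deltas": [-0.1, 0, 0.9, 0, -0.5, 0, -0.1, 0, 0.9, 0, 0, 0, -0.1, 0, 0.9, 0, 0, 0, 0, 0, 0.9, 0, 0, 0, 0, 0, 0.7, 0, 0, 0, 0, 0, 0, 0, 0, 0, 0, 0, 0, 0, 0, 0]}}

```text
clock: 2.3
position: [0.6142, 0.2502, 0.0114]
ee_rot: [0.0, 0.225, 0.974, -0.001]
contact_force: [-0.2, 0.4, 0.8]
width: 0.0854
```

```bash
python3 go.py 615 247.5 11
```

```text
t 2.3 pos [614.2 250.2  11.4] yawY 63.96 q6 -47.7 w 85.4 F [-0.2  0.4  0.8]
turn [-0.13  0.05  0.  ] shift after turn cm [-0.19 -0.2   0.04] now cm [-0.19 -0.2   0.04]
```

>>> {"method": "servo_tool", "body": {"deltas": [-0.2, -0.2, 0, 0, 0, 0, 0, 0, 0, 0, 0, 0, 0, 0, 0, 0, 0, 0, 0, 0, 0, 0, 0, 0, 0, 0, 0, 0, 0, 0, 0, 0, 0, 0, 0, 0, 0, 0, 0, 0, 0, 0, 0, 0, 0, 0, 0, 0], "jaw": 5, "grip_force": 40}}

```text
clock: 3.1
position: [0.6158, 0.247, 0.0119]
ee_rot: [0.001, 0.226, 0.974, -0.001]
contact_force: [-0.2, -1.1, -1.6]
width: 0.0568
```

```bash
python3 go.py 526.5 423 40
```

```text
t 3.1 pos [615.8 247.   11.9] yawY 63.93 q6 -47.9 w 56.8 F [-0.2 -1.1 -1.6]
turn [-0.08  0.1   0.  ] shift after turn cm [15.76 11.88 -2.81] now cm [15.75 11.88 -2.85]
```

>>> {"method": "servo_tool", "body": {"deltas": [0, 0, -1.5, 0, 0, 0, 0, 0, -2, 0, 0, 0, 0, 0, -1, 0, 0, 0, 1.0, 0.75, 0, 0, 0, 0, 2.0, 1.5, 0, 0, 0, 0, 2.0, 1.5, 0, 0, 0, 0, 2.0, 1.5, 0, 0, 0, 0, 2.0, 1.5, 0, 0, 0, 0, 2.0, 1.5, 0, 0, 0, 0, 2.0, 1.5, 0, 0, 0, 0, 1.6, 1.2, 0, 0, 0, 0, 0.8, 0.6, 0, 0, 0, 0, 0, 0, 0, 0, 0, 0, 0, 0, 0, 0, 0, 0]}}

```text
clock: 4.5
position: [0.5164, 0.4295, 0.056]
ee_rot: [-0.004, 0.226, 0.974, -0.002]
contact_force: [0.0, -0.4, -2.9]
width: 0.0568
```

```bash
python3 go.py 526.5 423 22
```

```text
t 4.5 pos [516.4 429.5  56. ] yawY 63.93 q6 -30.3 w 56.8 F [ 0.  -0.4 -2.9]
turn [-0.35 -0.38 -0.  ] shift after turn cm [-1.19 -0.14  3.4 ] now cm [-1.21 -0.12  3.39]
```

>>> {"method": "servo_tool", "body": {"deltas": [-0.6, -0.1, 0, -0.35, -0.38, 0, -0.5, 0, 0.5, 0, 0, 0, 0, 0, 0.8, 0, 0, 0, 0, 0, 0.8, 0, 0, 0, 0, 0, 0.6, 0, 0, 0, 0, 0, 0, 0, 0, 0, 0, 0, 0, 0, 0, 0]}}

```text
clock: 5.2
position: [0.5287, 0.4186, 0.0254]
ee_rot: [0.0, 0.228, 0.974, -0.001]
contact_force: [0.3, -1.0, -3.2]
width: 0.0569
```

```bash
python3 go.py 526.5 423 18
```

```text
t 5.2 pos [528.7 418.6  25.4] yawY 63.62 q6 -31.0 w 56.9 F [ 0.3 -1.  -3.2]
turn [-0.13  0.04  0.  ] shift after turn cm [0.4  0.3  0.74] now cm [0.4  0.3  0.74]
```

>>> {"method": "servo_tool", "body": {"deltas": [0.35, 0.25, 0, 0, 0, 0, 0, 0, 0, 0, 0, 0, 0, 0, 0.3, 0, 0, 0, 0, 0, 0.2, 0, 0, 0, 0, 0, 0.2, 0, 0, 0, 0, 0, 0, 0, 0, 0]}}

```text
clock: 5.8
position: [0.5266, 0.4237, 0.0187]
ee_rot: [0.001, 0.228, 0.974, -0.0]
contact_force: [0.0, -0.2, -2.2]
width: 0.0567
```

```bash
python3 go.py 526.5 423 18
```

```text
t 5.8 pos [526.6 423.7  18.7] yawY 63.68 q6 -30.6 w 56.7 F [ 0.  -0.2 -2.2]
turn [-0.04  0.08  0.  ] shift after turn cm [-0.02 -0.07  0.07] now cm [-0.02 -0.07  0.07]
```

>>> {"method": "servo_tool", "body": {"deltas": [0, 0, 0.1, 0, 0, 0, 0, 0, 0, 0, 0, 0]}}

```text
clock: 6.0
position: [0.5269, 0.4239, 0.018]
ee_rot: [0.001, 0.228, 0.974, -0.0]
contact_force: [0.9, -0.7, -3.3]
width: 0.0567
```

>>> {"method": "servo_tool", "body": {"deltas": [0, 0, 0, 0, 0, 0, 0, 0, 0, 0, 0, 0, 0, 0, 0, 0, 0, 0, 0, 0, 0, 0, 0, 0, 0, 0, 0, 0, 0, 0, 0, 0, -1.5, 0, 0, 0, 0, 0, -2.5, 0, 0, 0, 0, 0, -2.5, 0, 0, 0], "jaw": 8.5}}

```text
clock: 6.8
position: [0.5258, 0.423, 0.0844]
ee_rot: [-0.001, 0.228, 0.974, -0.002]
contact_force: [-0.1, 0.0, -0.5]
width: 0.0847
```

```bash
python3 go.py 397.3 239.3 70
```

```text
t 6.8 pos [525.8 423.   84.4] yawY 63.66 q6 -30.6 w 84.7 F [-0.1  0.  -0.5]
turn [-0.22 -0.02 -0.  ] shift after turn cm [  3.37 -22.17   1.44] now cm [  3.36 -22.16   1.53]
```

>>> {"method": "servo_tool", "body": {"deltas": [0.25, -1.6, 0, 0, 0, 0, 0.5, -3.3, 0, 0, 0, 0, 0.5, -3.3, 0, 0, 0, 0, 0.5, -3.3, 0, 0, 0, 0, 0.5, -3.3, 0, 0, 0, 0, 0.5, -3, 0, 0, 0, 0, 0.3, -2, 0, 0, 0, 0, 0.1, -1, 0, 0, 0, 0, 0, 0, 0, 0, 0, 0, 0, 0, 0, 0, 0, 0]}}

```text
clock: 7.8
position: [0.4088, 0.2501, 0.0986]
ee_rot: [0.01, 0.227, 0.974, 0.008]
contact_force: [1.1, -0.5, 0.6]
width: 0.0849
```

```bash
python3 go.py 397.3 239.3 11
python3 - <<'E'
from h import *
p,d=eyes.get_image('top'); crop(p,90,180,250,330,5,'pics/c4.png')
E
```

```text
t 7.8 pos [408.8 250.1  98.6] yawY 63.74 q6 -40.7 w 84.9 F [ 1.1 -0.5  0.6]
turn [ 1.19  0.93 -0.01] shift after turn cm [ 0.55 -1.47  8.76] now cm [ 0.69 -1.66  8.71]
```

View pics/c4.png

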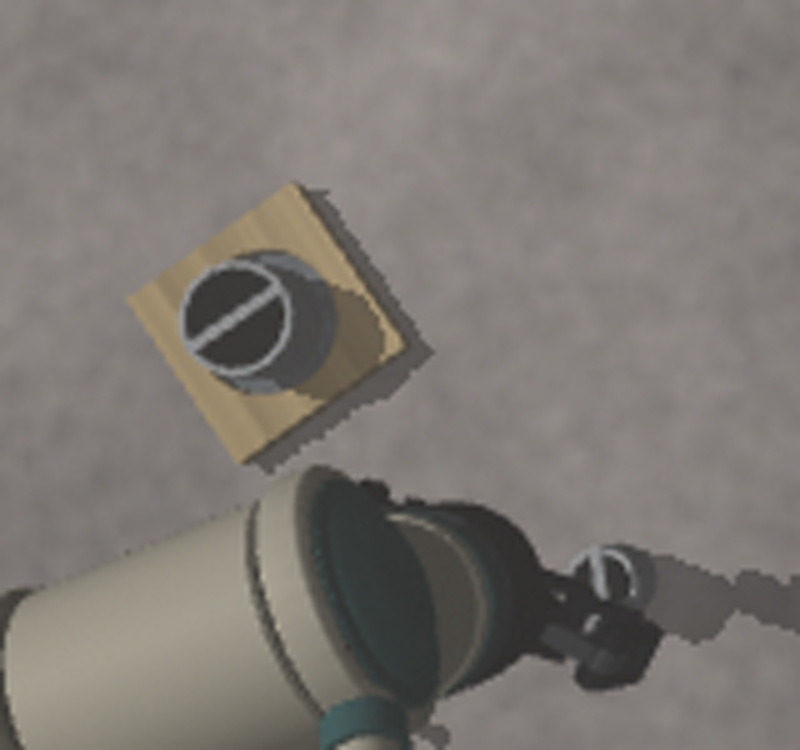

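The large die stands inside its recess (crop ~(238,318)), and the gripper is now over the small die.

>>> {"method": "servo_tool", "body": {"deltas": [0.3, -0.7, 0.5, 1.2, 0.9, 0, 0.2, -0.7, 1.5, 0, 0, 0, 0, 0, 1, 0, 0, 0, 0, 0, 0.5, 0, 0, 0, 0, 0, 0, 0, 0, 0]}}

```text
clock: 8.35
position: [0.4013, 0.2425, 0.0612]
ee_rot: [-0.0, 0.226, 0.974, -0.0]
contact_force: [0.3, -0.7, -0.5]
width: 0.0851
```

```bash
python3 go.py 397.3 239.3 11
```

```text
t 8.35 pos [401.3 242.5  61.2] yawY 63.86 q6 -41.2 w 85.1 F [ 0.3 -0.7 -0.5]
turn [-0.05 -0.02 -0.  ] shift after turn cm [ 0.22 -0.46  5.02] now cm [ 0.21 -0.46  5.02]
```

>>> {"method": "servo_tool", "body": {"deltas": [0.2, -0.45, 0.5, 0, 0, 0, 0, 0, 1, 0, 0, 0, 0, 0, 1, 0, 0, 0, 0, 0, 1, 0, 0, 0, 0, 0, 0.9, 0, 0, 0, 0, 0, 0.4, 0, 0, 0, 0, 0, 0, 0, 0, 0, 0, 0, 0, 0, 0, 0]}}

```text
clock: 9.15
position: [0.398, 0.2397, 0.0087]
ee_rot: [-0.0, 0.226, 0.974, -0.0]
contact_force: [0.8, 0.6, 0.0]
width: 0.085
```

```bash
python3 go.py 397.3 239.3 11
```

```text
t 9.15 pos [398.  239.7   8.7] yawY 63.88 q6 -41.4 w 85.0 F [0.8 0.6 0. ]
turn [-0.05 -0.03 -0.  ] shift after turn cm [ 0.04 -0.06 -0.23] now cm [ 0.04 -0.06 -0.23]
```

>>> {"method": "servo_tool", "body": {"deltas": [0, -0.05, -0.3, 0, 0, 0, 0, 0, 0, 0, 0, 0, 0, 0, 0, 0, 0, 0, 0, 0, 0, 0, 0, 0, 0, 0, 0, 0, 0, 0, 0, 0, 0, 0, 0, 0, 0, 0, 0, 0, 0, 0, 0, 0, 0, 0, 0, 0, 0, 0, 0, 0, 0, 0], "jaw": 3, "grip_force": 40}}

```text
clock: 10.05
position: [0.3985, 0.2395, 0.0132]
ee_rot: [0.001, 0.226, 0.974, 0.0]
contact_force: [-1.0, -0.1, -0.1]
width: 0.037
```

```bash
python3 go.py 404.5 -230 95
```

```text
t 10.05 pos [398.5 239.5  13.2] yawY 63.88 q6 -41.4 w 37.0 F [-1.  -0.1 -0.1]
turn [ 0.07  0.07 -0.  ] shift after turn cm [-21.21 -41.89  -8.18] now cm [-21.22 -41.88  -8.2 ]
```

>>> {"method": "servo_tool", "body": {"deltas": [0, 0, -2, 0, 0, 0, 0, 0, -4, 0, 0, 0, 0, 0, -3, 0, 0, 0, -0.8, -1.6, 0, 0, 0, 0, -1.6, -3.2, 0, 0, 0, 0, -1.7, -3.4, 0, 0, 0, 0, -1.7, -3.4, 0, 0, 0, 0, -1.7, -3.4, 0, 0, 0, 0, -1.7, -3.4, 0, 0, 0, 0, -1.7, -3.4, 0, 0, 0, 0, -1.7, -3.4, 0, 0, 0, 0, -1.7, -3.4, 0, 0, 0, 0, -1.7, -3.4, 0, 0, 0, 0, -1.7, -3.4, 0, 0, 0, 0, -1.7, -3.4, 0, 0, 0, 0, -1, -2, 0, 0, 0, 0, -0.5, -1, 0, 0, 0, 0, 0, 0, 0, 0, 0, 0, 0, 0, 0, 0, 0, 0]}}

```text
clock: 11.95
position: [0.4032, -0.2446, 0.1057]
ee_rot: [0.003, 0.225, 0.974, 0.001]
contact_force: [0.2, 0.3, -1.7]
width: 0.0368
```

```bash
python3 go.py 404.5 -230 35
```

```text
t 11.95 pos [ 403.2 -244.6  105.7] yawY 64.01 q6 -104.1 w 36.8 F [ 0.2  0.3 -1.7]
turn [ 0.23  0.27 -0.  ] shift after turn cm [0.53 1.37 7.07] now cm [0.56 1.34 7.07]
```

>>> {"method": "servo_tool", "body": {"deltas": [0.5, 1.2, 0.5, 0.2, 0.3, 0, 0, 0, 1.5, 0, 0, 0, 0, 0, 1.5, 0, 0, 0, 0, 0, 1.5, 0, 0, 0, 0, 0, 1, 0, 0, 0, 0, 0, 0.4, 0, 0, 0, 0, 0, 0, 0, 0, 0, 0, 0, 0, 0, 0, 0]}}

```text
clock: 12.75
position: [0.4035, -0.2203, 0.0407]
ee_rot: [-0.001, 0.22, 0.975, 0.002]
contact_force: [-0.7, -0.0, -1.3]
width: 0.0371
```

```bash
python3 go.py 404.5 -230 19
```

```text
t 12.75 pos [ 403.5 -220.3   40.7] yawY 64.58 q6 -102.2 w 37.1 F [-0.7 -0.  -1.3]
turn [ 0.22 -0.18  0.  ] shift after turn cm [-0.5  -0.83  2.17] now cm [-0.51 -0.84  2.16]
```

>>> {"method": "servo_tool", "body": {"deltas": [-0.4, -0.65, 0, 0.2, 0, 0, 0, 0, 0.3, 0, 0, 0, 0, 0, 0.3, 0, 0, 0, 0, 0, 0.2, 0, 0, 0, 0, 0, 0, 0, 0, 0]}}

```text
clock: 13.25
position: [0.4057, -0.23, 0.0336]
ee_rot: [0.0, 0.22, 0.975, -0.001]
contact_force: [0.2, 0.3, -0.7]
width: 0.0368
```

```bash
python3 go.py 404.5 -230 19
```

```text
t 13.25 pos [ 405.7 -230.    33.6] yawY 64.55 q6 -102.6 w 36.8 F [ 0.2  0.3 -0.7]
turn [-0.05  0.06  0.  ] shift after turn cm [ 0.11 -0.06  1.46] now cm [ 0.11 -0.05  1.46]
```

>>> {"method": "servo_tool", "body": {"deltas": [0.1, -0.05, 0.4, 0, 0, 0, 0, 0, 0.4, 0, 0, 0, 0, 0, 0.4, 0, 0, 0, 0, 0, 0.2, 0, 0, 0, 0, 0, 0, 0, 0, 0, 0, 0, 0, 0, 0, 0]}}

```text
clock: 13.85
position: [0.4044, -0.23, 0.0192]
ee_rot: [0.0, 0.22, 0.975, -0.001]
contact_force: [0.1, 0.5, 0.4]
width: 0.0368
```

```bash
python3 go.py 404.5 -230 19
```

```text
t 13.85 pos [ 404.4 -230.    19.2] yawY 64.54 q6 -102.7 w 36.8 F [0.1 0.5 0.4]
turn [-0.05  0.04  0.  ] shift after turn cm [-0.01  0.01  0.02] now cm [-0.01  0.01  0.02]
```

Down on the floor (the force is about to unload). Release, rise, then turn for the oblong die.

>>> {"method": "servo_tool", "body": {"deltas": [0, 0, 0, 0, 0, 0, 0, 0, 0, 0, 0, 0, 0, 0, 0, 0, 0, 0, 0, 0, 0, 0, 0, 0, 0, 0, 0, 0, 0, 0, 0, 0, -1.5, 0, 0, 0, 0, 0, -3, 0, 0, 0, 0, 0, -3, 0, 0, 0, 0, 0, -2, 0, 0, 8, 0, 0, -1, 0, 0, 8, 0, 0, 0, 0, 0, 8, 0, 0, 0, 0, 0, 8, 0, 0, 0, 0, 0, 8, 0, 0, 0, 0, 0, 8, 0, 0, 0, 0, 0, 8, 0, 0, 0, 0, 0, 8, 0, 0, 0, 0, 0, 8, 0, 0, 0, 0, 0, 8], "jaw": 6.5}}

```text
clock: 15.65
position: [0.404, -0.2295, 0.1284]
ee_rot: [0.001, 0.813, 0.583, -0.0]
contact_force: [0.1, 0.2, -0.1]
width: 0.0649
```

```bash
python3 go.py 527.3 -418 80 -52.5
```

```text
t 15.65 pos [ 404.  -229.5  128.4] yawY -18.74 q6 -19.4 w 64.9 F [ 0.1  0.2 -0.1]
turn [ 0.08  0.04 33.76] shift after turn cm [-1.69 22.46  4.84] now cm [-13.89  17.73   4.87]
```

>>> {"method": "servo_tool", "body": {"deltas": [0, 0, 0, 0, 0, 8, 0, 0, 0, 0, 0, 8, 0, 0, 0, 0, 0, 8, 0, 0, 0, 0, 0, 8, 0, 0, 0, 0, 0, 1, -0.1, 1.5, 0.3, 0, 0, 0, -0.2, 3, 0.3, 0, 0, 0, -0.3, 4, 0.3, 0, 0, 0, -0.3, 4, 0.3, 0, 0, 0, -0.3, 4, 0.3, 0, 0, 0, -0.2, 3, 0.3, 0, 0, 0, -0.1, 1.5, 0.3, 0, 0, 0, 0, 0, 0, 0, 0, 0, 0, 0, 0, 0, 0, 0]}}

```text
clock: 17.05
position: [0.5256, -0.419, 0.1017]
ee_rot: [0.002, 0.945, 0.326, 0.0]
contact_force: [0.7, 0.2, -1.1]
width: 0.065
```

```bash
python3 go.py 527.3 -418 60 -52.5
```

```text
t 17.05 pos [ 525.6 -419.   101.7] yawY -51.96 q6 7.6 w 65.0 F [ 0.7  0.2 -1.1]
turn [0.23 0.05 0.54] shift after turn cm [0.19 0.02 4.17] now cm [0.2  0.01 4.17]
```

>>> {"method": "servo_tool", "body": {"deltas": [0.2, 0, 1, 0.2, 0, 0.5, 0, 0, 1.5, 0, 0, 0, 0, 0, 1, 0, 0, 0, 0, 0, 0.5, 0, 0, 0, 0, 0, 0, 0, 0, 0]}}

```text
clock: 17.55
position: [0.5253, -0.4137, 0.0594]
ee_rot: [-0.001, 0.946, 0.323, -0.001]
contact_force: [0.1, -0.1, 0.3]
width: 0.0653
```

```bash
python3 go.py 527.3 -418 11.5 -52.5
```

```text
t 17.55 pos [ 525.3 -413.7   59.4] yawY -52.32 q6 8.2 w 65.3 F [ 0.1 -0.1  0.3]
turn [-0.18  0.05  0.18] shift after turn cm [-0.1   0.46  4.79] now cm [-0.1   0.48  4.79]
```

>>> {"method": "servo_tool", "body": {"deltas": [-0.1, 0.4, 0, -0.2, 0, 0.2, 0, 0, 0.7, 0, 0, 0, 0, 0, 1, 0, 0, 0, 0, 0, 1, 0, 0, 0, 0, 0, 1, 0, 0, 0, 0, 0, 0.6, 0, 0, 0, 0, 0, 0.2, 0, 0, 0, 0, 0, 0, 0, 0, 0]}}

```text
clock: 18.35
position: [0.5273, -0.4177, 0.011]
ee_rot: [0.001, 0.947, 0.321, -0.0]
contact_force: [0.2, 0.2, 0.2]
width: 0.0651
```

```bash
python3 go.py 527.3 -418 11.5 -52.5
```

```text
t 18.35 pos [ 527.3 -417.7   11. ] yawY -52.51 q6 8.3 w 65.1 F [0.2 0.2 0.2]
turn [ 0.09  0.04 -0.01] shift after turn cm [-0.02  0.02 -0.05] now cm [-0.02  0.02 -0.05]
```

Close and lift.

>>> {"method": "servo_tool", "body": {"deltas": [0, 0, 0, 0, 0, 0, 0, 0, 0, 0, 0, 0, 0, 0, 0, 0, 0, 0, 0, 0, 0, 0, 0, 0, 0, 0, 0, 0, 0, 0, 0, 0, 0, 0, 0, 0], "jaw": 3, "grip_force": 45}}

```text
clock: 18.95
position: [0.5276, -0.4181, 0.0116]
ee_rot: [0.001, 0.947, 0.321, 0.0]
contact_force: [-0.4, -1.0, -2.3]
width: 0.0393
```

>>> {"method": "servo_tool", "body": {"deltas": [0, 0, -1.5, 0, 0, 0, 0, 0, -3, 0, 0, 0, 0, 0, -2, 0, 0, 0, 0, 0, 0, 0, 0, 7.6, 0, 0, 0, 0, 0, 7.6, 0, 0, 0, 0, 0, 7.6, 0, 0, 0, 0, 0, 7.6, 0, 0, 0, 0, 0, 0]}}

```text
clock: 19.75
position: [0.5284, -0.4185, 0.0872]
ee_rot: [0.003, 0.999, 0.052, 0.002]
contact_force: [0.1, -0.3, -2.6]
width: 0.0392
```

```bash
python3 go.py 644 -241.8 60 -83
```

```text
t 19.75 pos [ 528.4 -418.5   87.2] yawY -84.06 q6 39.8 w 39.2 F [ 0.1 -0.3 -2.6]
turn [ 0.38 -0.24 -1.06] shift after turn cm [ 13.63 -16.13   2.72] now cm [ 13.32 -16.39   2.67]
```

>>> {"method": "servo_tool", "body": {"deltas": [0.7, -0.8, 0, 0.4, -0.2, -1, 1.8, -2.1, 0, 0, 0, 0, 2.2, -2.6, 0, 0, 0, 0, 2.2, -2.6, 0, 0, 0, 0, 2.2, -2.6, 0, 0, 0, 0, 2.1, -2.5, 0, 0, 0, 0, 1.2, -1.4, 0, 0, 0, 0, 0.6, -0.7, 0, 0, 0, 0, 0, 0, 0, 0, 0, 0, 0, 0, 0, 0, 0, 0]}}

```text
clock: 20.75
position: [0.6442, -0.24, 0.0909]
ee_rot: [-0.001, 0.997, 0.074, 0.002]
contact_force: [-0.4, -0.4, -1.8]
width: 0.0392
```

```bash
python3 go.py 644 -241.8 35 -83
```

```text
t 20.75 pos [ 644.2 -240.    90.9] yawY -81.47 q6 55.1 w 39.2 F [-0.4 -0.4 -1.8]
turn [-0.1  -0.18  1.53] shift after turn cm [-0.04  0.18  5.59] now cm [-0.06  0.19  5.59]
```

>>> {"method": "servo_tool", "body": {"deltas": [0, 0.2, 0.7, -0.1, -0.2, 1.5, 0, 0, 1.5, 0, 0, 0, 0, 0, 1.5, 0, 0, 0, 0, 0, 1, 0, 0, 0, 0, 0, 0.5, 0, 0, 0, 0, 0, 0, 0, 0, 0, 0, 0, 0, 0, 0, 0]}}

```text
clock: 21.45
position: [0.6414, -0.2495, 0.0359]
ee_rot: [0.001, 0.998, 0.056, -0.001]
contact_force: [-0.4, -0.3, -1.0]
width: 0.0392
```

```bash
python3 go.py 644 -241.8 17.5 -83
```

```text
t 21.45 pos [ 641.4 -249.5   35.9] yawY -83.61 q6 56.8 w 39.2 F [-0.4 -0.3 -1. ]
turn [ 0.14  0.15 -0.61] shift after turn cm [ 0.35 -0.73  1.84] now cm [ 0.35 -0.74  1.84]
```

>>> {"method": "servo_tool", "body": {"deltas": [0.3, -0.6, 0, 0.1, 0.1, -0.6, 0, 0, 0, 0, 0, 0, 0, 0, 0, 0, 0, 0]}}

```text
clock: 21.75
position: [0.6449, -0.2431, 0.0375]
ee_rot: [0.001, 0.998, 0.061, 0.001]
contact_force: [0.1, -0.0, -1.5]
width: 0.0395
```

```bash
python3 go.py 644 -241.8 17.5 -83
```

```text
t 21.75 pos [ 644.9 -243.1   37.5] yawY -82.98 q6 56.6 w 39.5 F [ 0.1 -0.  -1.5]
turn [ 0.12 -0.1   0.02] shift after turn cm [-0.07 -0.14  2.  ] now cm [-0.08 -0.14  2.  ]
```

>>> {"method": "servo_tool", "body": {"deltas": [-0.1, -0.1, 0.4, 0, 0, 0, 0, 0, 0.5, 0, 0, 0, 0, 0, 0.5, 0, 0, 0, 0, 0, 0.4, 0, 0, 0, 0, 0, 0.2, 0, 0, 0, 0, 0, 0, 0, 0, 0, 0, 0, 0, 0, 0, 0]}}

```text
clock: 22.45
position: [0.6444, -0.242, 0.0176]
ee_rot: [0.001, 0.998, 0.062, 0.002]
contact_force: [0.7, -0.2, 0.4]
width: 0.0393
```

```bash
python3 go.py 644 -241.8 17.5 -83
```

```text
t 22.45 pos [ 644.4 -242.    17.6] yawY -82.94 q6 56.6 w 39.3 F [ 0.7 -0.2  0.4]
turn [ 0.17 -0.18  0.06] shift after turn cm [-0.03 -0.02  0.01] now cm [-0.03 -0.02  0.01]
```

>>> {"method": "servo_tool", "body": {"deltas": [0, 0, 0, 0, 0, 0, 0, 0, 0, 0, 0, 0, 0, 0, 0, 0, 0, 0, 0, 0, 0, 0, 0, 0, 0, 0, 0, 0, 0, 0, 0, 0, -1.5, 0, 0, 0, 0, 0, -3, 0, 0, 0, 0, 0, -3, 0, 0, 0, 0, 0, -1, 0, 0, -8, 0, 0, 0, 0, 0, -8, 0, 0, 0, 0, 0, -8, 0, 0, 0, 0, 0, -8, 0, 0, 0, 0, 0, -8, 0, 0, 0, 0, 0, -8, 0, 0, 0, 0, 0, -8, 0, 0, 0, 0, 0, -8, 0, 0, 0, 0, 0, -8, 0, 0, 0, 0, 0, -8], "jaw": 8.5}}

```text
clock: 24.25
position: [0.6482, -0.2438, 0.1239]
ee_rot: [0.011, 0.705, 0.709, 0.003]
contact_force: [0.2, -0.2, 0.8]
width: 0.0853
```

```bash
python3 go.py 684.2 -14 100 17.3
```

```text
t 24.25 pos [ 648.2 -243.8  123.9] yawY 0.35 q6 -26.7 w 85.3 F [ 0.2 -0.2  0.8]
turn [  1.08   0.82 -16.95] shift after turn cm [20.87 10.27  2.39] now cm [22.98  3.7   2.21]
```

>>> {"method": "servo_tool", "body": {"deltas": [0, 0, 0, 0.5, 0.4, -8, 0, 0, 0, 0.5, 0.4, -8, 0, 0, 0, 0, 0, -1, 1, 0.5, 0.2, 0, 0, 0, 2.4, 1.2, 0.2, 0, 0, 0, 3, 1.5, 0.2, 0, 0, 0, 3.2, 1.6, 0.2, 0, 0, 0, 3.2, 1.6, 0.2, 0, 0, 0, 3.2, 1.5, 0.2, 0, 0, 0, 2.4, 1.2, 0.2, 0, 0, 0, 1.2, 0.6, 0, 0, 0, 0, 0.6, 0.3, 0, 0, 0, 0, 0, 0, 0, 0, 0, 0, 0, 0, 0, 0, 0, 0]}}

```text
clock: 25.65
position: [0.6839, -0.0091, 0.1176]
ee_rot: [0.005, 0.597, 0.802, 0.002]
contact_force: [-0.0, -0.7, -0.8]
width: 0.0846
```

```bash
python3 go.py 684.2 -14 60 17.3
python3 - <<'E'
from h import *
p,d=eyes.get_image('side'); cv2.imwrite('pics/s1.png',p[:,:,::-1])
p,d=eyes.get_image('top'); cv2.imwrite('pics/t1.png',p[:,:,::-1])
E
```

```text
t 25.65 pos [683.9  -9.1 117.6] yawY 16.72 q6 -23.3 w 84.6 F [-0.  -0.7 -0.8]
turn [ 0.53  0.29 -0.58] shift after turn cm [-0.47 -0.12  5.76] now cm [-0.45 -0.17  5.76]
```

View pics/t1.png

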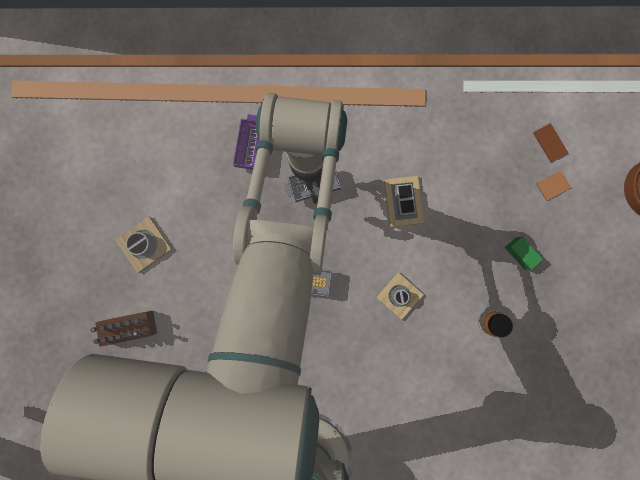

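View pics/s1.png

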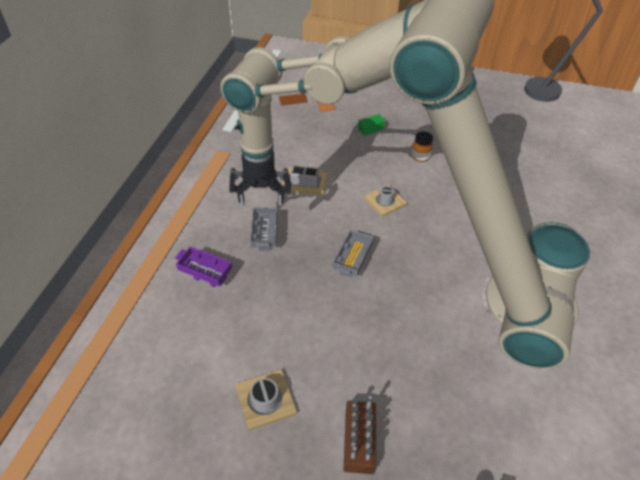

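Top and side views show all three dies standing in their recesses, for example top (138,243), (401,297) and (405,199). The gripper is over the grey buckle tote (315,187), clear of the purple one. Descending.

>>> {"method": "servo_tool", "body": {"deltas": [-0.4, -0.1, 1, 0.5, 0.3, -0.6, 0, 0, 2, 0, 0, 0, 0, 0, 1.5, 0, 0, 0, 0, 0, 0.6, 0, 0, 0, 0, 0, 0, 0, 0, 0]}}

```text
clock: 26.25
position: [0.6844, -0.0206, 0.0633]
ee_rot: [-0.0, 0.595, 0.804, -0.001]
contact_force: [-0.2, -0.4, 0.7]
width: 0.0848
```

```bash
python3 go.py 684.2 -14 13 17.3
```

```text
t 26.25 pos [684.4 -20.6  63.3] yawY 17.0 q6 -24.5 w 84.8 F [-0.2 -0.4  0.7]
turn [-0.06  0.04 -0.3 ] shift after turn cm [0.64 0.17 5.03] now cm [0.64 0.18 5.03]
```

>>> {"method": "servo_tool", "body": {"deltas": [0.55, 0.15, 0, 0, 0, -0.3, 0, 0, 0, 0, 0, 0, 0, 0, 0.7, 0, 0, 0, 0, 0, 1, 0, 0, 0, 0, 0, 1, 0, 0, 0, 0, 0, 1, 0, 0, 0, 0, 0, 0.8, 0, 0, 0, 0, 0, 0.3, 0, 0, 0, 0, 0, 0, 0, 0, 0]}}

```text
clock: 27.15
position: [0.685, -0.0151, 0.012]
ee_rot: [0.001, 0.593, 0.806, -0.0]
contact_force: [1.0, -0.3, 0.8]
width: 0.0851
```

```bash
python3 go.py 684.2 -14 13 17.3
```

```text
t 27.15 pos [685.  -15.1  12. ] yawY 17.32 q6 -24.3 w 85.1 F [ 1.  -0.3  0.8]
turn [0.01 0.08 0.02] shift after turn cm [ 0.13 -0.04 -0.1 ] now cm [ 0.13 -0.04 -0.1 ]
```

>>> {"method": "servo_tool", "body": {"deltas": [0.1, 0, 0, 0, 0, 0, 0, 0, 0, 0, 0, 0, 0, 0, 0, 0, 0, 0, 0, 0, 0, 0, 0, 0, 0, 0, 0, 0, 0, 0, 0, 0, 0, 0, 0, 0], "jaw": 5.5, "grip_force": 40}}

```text
clock: 27.75
position: [0.6845, -0.0141, 0.0122]
ee_rot: [0.0, 0.593, 0.806, -0.0]
contact_force: [-0.4, -0.5, -1.4]
width: 0.0638
```

>>> {"method": "servo_tool", "body": {"deltas": [0, 0, -1, 0, 0, 0, 0, 0, -1.5, 0, 0, 0, 0, 0, -1, 0, 0, 0, 0, 0, 0, 0, 0, 0]}}

```text
clock: 28.15
position: [0.6841, -0.014, 0.049]
ee_rot: [-0.0, 0.593, 0.805, -0.001]
contact_force: [1.2, 0.3, -2.6]
width: 0.0634
```

```bash
python3 go.py 684.2 -14 50
```

```text
t 28.15 pos [684.1 -14.   49. ] yawY 17.31 q6 -24.2 w 63.4 F [ 1.2  0.3 -2.6]
turn [-0.07  0.05  0.  ] shift after turn cm [-0.    0.01 -0.1 ] now cm [-0.    0.01 -0.1 ]
```

>>> {"method": "servo_tool", "body": {"deltas": [0, 0, 0, 0, 0, -4, 0, 0, 0, 0, 0, -7, 0, 0, 0, 0, 0, -7, 0, 0, 0, 0, 0, -7, 0, 0, 0, 0, 0, -7, 0, 0, 0, 0, 0, -7, 0, 0, 0, 0, 0, -7, 0, 0, 0, 0, 0, -7, 0, 0, 0, 0, 0, -7, 0, 0, 0, 0, 0, -7, 0, 0, 0, 0, 0, -7, 0, 0, 0, 0, 0, -3, 0, 0, 0, 0, 0, 0]}}

```text
clock: 29.45
position: [0.6817, -0.0137, 0.0471]
ee_rot: [-0.002, -0.066, 0.998, -0.0]
contact_force: [-0.3, -0.4, -2.5]
width: 0.0635
```

```bash
python3 go.py 684 -14 12.7
```

```text
t 29.45 pos [681.7 -13.7  47.1] yawY 97.56 q6 -104.5 w 63.5 F [-0.3 -0.4 -2.5]
turn [ 0.   -0.28  0.  ] shift after turn cm [-0.23 -0.06  3.44] now cm [-0.24 -0.06  3.44]
```

>>> {"method": "servo_tool", "body": {"deltas": [0, 0, 0.7, 0, -0.3, 0, 0, 0, 1, 0, 0, 0, 0, 0, 0.9, 0, 0, 0, 0, 0, 0.5, 0, 0, 0, 0, 0, 0.2, 0, 0, 0, 0, 0, 0, 0, 0, 0, 0, 0, 0, 0, 0, 0]}}

```text
clock: 30.15
position: [0.6813, -0.0137, 0.0121]
ee_rot: [0.0, -0.064, 0.998, 0.0]
contact_force: [0.2, 0.4, -0.9]
width: 0.0636
```

```bash
python3 go.py 684 -14 12.2
```

```text
t 30.15 pos [681.3 -13.7  12.1] yawY 97.35 q6 -104.4 w 63.6 F [ 0.2  0.4 -0.9]
turn [ 0.    0.01 -0.  ] shift after turn cm [-0.26 -0.06 -0.01] now cm [-0.26 -0.06 -0.01]
```

>>> {"method": "servo_tool", "body": {"deltas": [0, 0, 0, 0, 0, 0, 0, 0, 0, 0, 0, 0, 0, 0, 0, 0, 0, 0, 0, 0, 0, 0, 0, 0, 0, 0, -1, 0, 0, 0, 0, 0, -2, 0, 0, 0, 0, 0, -3, 0, 0, 0, 0, 0, -1.5, 0, 0, 0, 0, 0, 0, 0, 0, 8, 0, 0, 0, 0, 0, 8, 0, 0, 0, 0, 0, 8, 0, 0, 0, 0, 0, 8, 0, 0, 0, 0, 0, 8, 0, 0, 0, 0, 0, 8, 0, 0, 0, 0, 0, 8, 0, 0, 0, 0, 0, 8, 0, 0, 0, 0, 0, 8, 0, 0, 0, 0, 0, 8], "jaw": 8.5}}

```text
clock: 31.95
position: [0.6858, -0.0142, 0.1042]
ee_rot: [0.007, 0.615, 0.788, 0.004]
contact_force: [-0.1, 0.1, -0.2]
width: 0.085
```

>>> {"method": "servo_tool", "body": {"deltas": [0, 0, 0, 0, 0, 8, 0, 0, 0, 0, 0, 8, 0, 0, 0, 0, 0, 8, 0, 0, 0, 0, 0, 8, 0, 0, 0, 0, 0, 8, 0, 0, 0, 0, 0, 8, 0, 0, 0, 0, 0, 8, 0, 0, 0, 0, 0, 8, 0, 0, 0, 0, 0, 8, 0, 0, 0, 0, 0, 8, 0, 0, 0, 0, 0, 8, 0, 0, 0, 0, 0, 4, 0, 0, 0, 0, 0, 0]}}

```text
clock: 33.25
position: [0.6884, -0.0144, 0.1171]
ee_rot: [0.003, 0.997, 0.07, 0.015]
contact_force: [-0.2, -0.4, -0.2]
width: 0.0851
```

```bash
python3 go.py 681.3 -13.7 60 -82.65
```

```text
t 33.25 pos [688.4 -14.4 117.1] yawY -81.98 q6 75.0 w 85.1 F [-0.2 -0.4 -0.2]
turn [ 0.43 -1.68  0.68] shift after turn cm [-0.69 -0.16  5.71] now cm [-0.86 -0.21  5.69]
```

>>> {"method": "servo_tool", "body": {"deltas": [-0.4, -0.1, 1, 0.4, -1.7, 0.7, -0.3, 0, 2, 0, 0, 0, 0, 0, 1.5, 0, 0, 0, 0, 0, 0.6, 0, 0, 0, 0, 0, 0, 0, 0, 0, 0, 0, 0, 0, 0, 0]}}

```text
clock: 33.85
position: [0.6817, -0.0145, 0.0646]
ee_rot: [-0.0, 0.998, 0.066, -0.002]
contact_force: [-1.0, -0.4, -0.7]
width: 0.0847
```

```bash
python3 go.py 681.3 -13.7 12.5 -82.65
```

```text
t 33.85 pos [681.7 -14.5  64.6] yawY -82.43 q6 75.4 w 84.7 F [-1.  -0.4 -0.7]
turn [-0.02  0.22  0.22] shift after turn cm [-0.03 -0.08  5.21] now cm [-0.01 -0.08  5.21]
```

>>> {"method": "servo_tool", "body": {"deltas": [0, -0.1, 0.6, 0, 0.2, 0.2, 0, 0, 1, 0, 0, 0, 0, 0, 1, 0, 0, 0, 0, 0, 1, 0, 0, 0, 0, 0, 1, 0, 0, 0, 0, 0, 0.4, 0, 0, 0, 0, 0, 0, 0, 0, 0, 0, 0, 0, 0, 0, 0]}}

```text
clock: 34.65
position: [0.6822, -0.0134, 0.011]
ee_rot: [-0.0, 0.998, 0.064, 0.0]
contact_force: [-0.1, 0.5, -0.1]
width: 0.085
```

```bash
python3 go.py 681.3 -13.7 12.5 -82.65
```

```text
t 34.65 pos [682.2 -13.4  11. ] yawY -82.62 q6 75.6 w 85.0 F [-0.1  0.5 -0.1]
turn [-0.   -0.05  0.03] shift after turn cm [-0.09  0.02 -0.15] now cm [-0.09  0.02 -0.15]
```

>>> {"method": "servo_tool", "body": {"deltas": [-0.1, 0, -0.1, 0, 0, 0, 0, 0, 0, 0, 0, 0, 0, 0, 0, 0, 0, 0, 0, 0, 0, 0, 0, 0, 0, 0, 0, 0, 0, 0, 0, 0, 0, 0, 0, 0], "jaw": 5.5, "grip_force": 40}}

```text
clock: 35.25
position: [0.6812, -0.0137, 0.0128]
ee_rot: [0.0, 0.998, 0.064, 0.001]
contact_force: [-0.4, -0.1, -1.3]
width: 0.0632
```

>>> {"method": "servo_tool", "body": {"deltas": [0, 0, -1, 0, 0, 0, 0, 0, -2, 0, 0, 0, 0, 0, -3, 0, 0, 0, 0, 0, -3, 0, 0, 0, 0, 0, -2, 0, 0, -3, 0, 0, 0, 0, 0, -7, 0, 0, 0, 0, 0, -7, 0, 0, 0, 0, 0, -7, 0, 0, 0, 0, 0, -7, 0, 0, 0, 0, 0, -7, 0, 0, 0, 0, 0, -7, 0, 0, 0, 0, 0, -7, 0, 0, 0, 0, 0, -7, 0, 0, 0, 0, 0, -7, 0, 0, 0, 0, 0, -5, 0, 0, 0, 0, 0, -2, 0, 0, 0, 0, 0, 0]}}

```text
clock: 36.95
position: [0.6792, -0.013, 0.137]
ee_rot: [0.001, 0.746, 0.666, 0.001]
contact_force: [-0.4, -0.3, -3.4]
width: 0.0635
```

```bash
python3 go.py 441.2 4 100 -7
python3 - <<'E'
from fit import *
p,d=eyes.get_image('top'); W=cloud('top',d); np.savez('top2.npz',p=p,d=d); cv2.imwrite('pics/t2.png',p[:,:,::-1])
p,d=eyes.get_image('side'); W=cloud('side',d); np.savez('side2.npz',p=p,d=d);cv2.imwrite('pics/s2.png',p[:,:,::-1])
E
```

```text
t 36.95 pos [679.2 -13.  137. ] yawY -6.5 q6 -0.5 w 63.5 F [-0.4 -0.3 -3.4]
turn [ 0.22 -0.02  0.5 ] shift after turn cm [ -1.21 -23.83   3.7 ] now cm [ -1.01 -23.85   3.61]
```

View pics/t2.png

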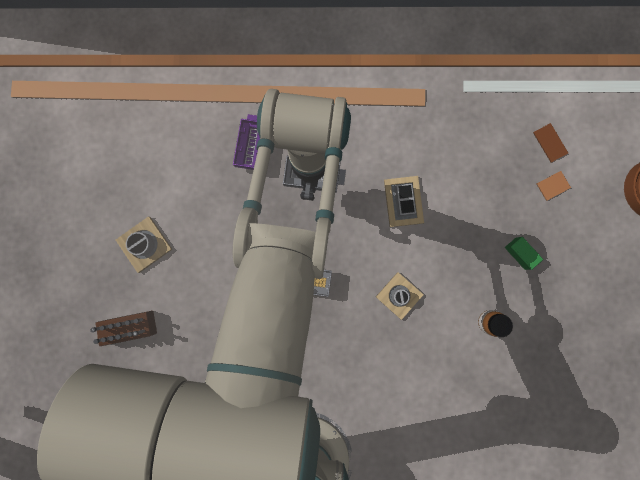

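View pics/s2.png

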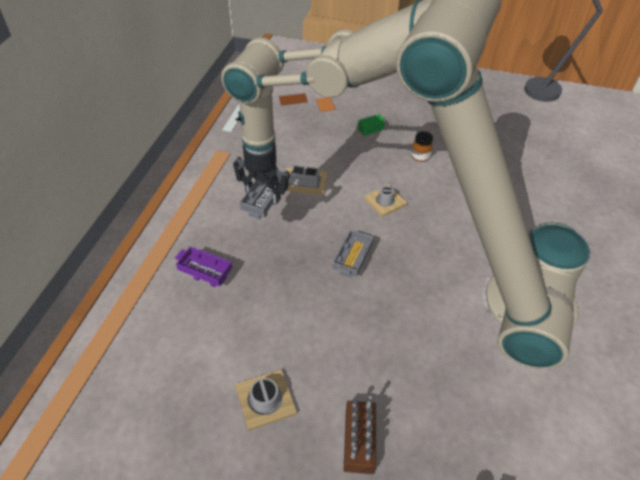

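>>> {"method": "servo_tool", "body": {"deltas": [0, -1, 0, 0.2, 0, 0.5, -0.1, -2.4, 0.4, 0, 0, 0, -0.2, -2.8, 0.5, 0, 0, 0, -0.2, -3, 0.5, 0, 0, 0, -0.2, -3, 0.5, 0, 0, 0, -0.2, -3, 0.5, 0, 0, 0, -0.2, -3, 0.5, 0, 0, 0, -0.1, -2.6, 0.4, 0, 0, 0, 0, -1.7, 0.2, 0, 0, 0, 0, -0.8, 0, 0, 0, 0, 0, 0, 0, 0, 0, 0, 0, 0, 0, 0, 0, 0]}}

```text
clock: 38.25
position: [0.4304, 0.0064, 0.1016]
ee_rot: [-0.0, 0.752, 0.659, -0.0]
contact_force: [-0.4, 1.1, -2.5]
width: 0.0631
```

```bash
python3 go.py 441.2 4 75 -7
```

```text
t 38.25 pos [430.4   6.4 101.6] yawY -7.6 q6 -0.9 w 63.1 F [-0.4  1.1 -2.5]
turn [-0.03 -0.02 -0.6 ] shift after turn cm [-0.11  1.1   2.66] now cm [-0.1   1.11  2.66]
```

>>> {"method": "servo_tool", "body": {"deltas": [-0.1, 1, 0.5, 0, 0, -0.6, 0, 0, 0.8, 0, 0, 0, 0, 0, 0.6, 0, 0, 0, 0, 0, 0.2, 0, 0, 0, 0, 0, 0, 0, 0, 0, 0, 0, 0, 0, 0, 0]}}

```text
clock: 38.85
position: [0.4458, 0.0031, 0.0784]
ee_rot: [0.001, 0.749, 0.663, 0.001]
contact_force: [0.3, 0.8, -2.3]
width: 0.0631
```

```bash
python3 go.py 441.2 4 70 -7
python3 - <<'E'
from fit import *
for n in('side','top'):
    p,d=eyes.get_image(n); W=cloud(n,d); np.savez(n+'3.npz',p=p,d=d)
    if n=='side': crop(p,290,180,450,300,5,'pics/s3.png')
    else: crop(p,240,230,360,330,6,'pics/t3.png')
E
```

```text
t 38.85 pos [445.8   3.1  78.4] yawY -6.98 q6 -1.6 w 63.1 F [ 0.3  0.8 -2.3]
turn [ 0.13 -0.02  0.02] shift after turn cm [ 0.03 -0.47  0.84] now cm [ 0.03 -0.47  0.84]
```

View pics/s3.png

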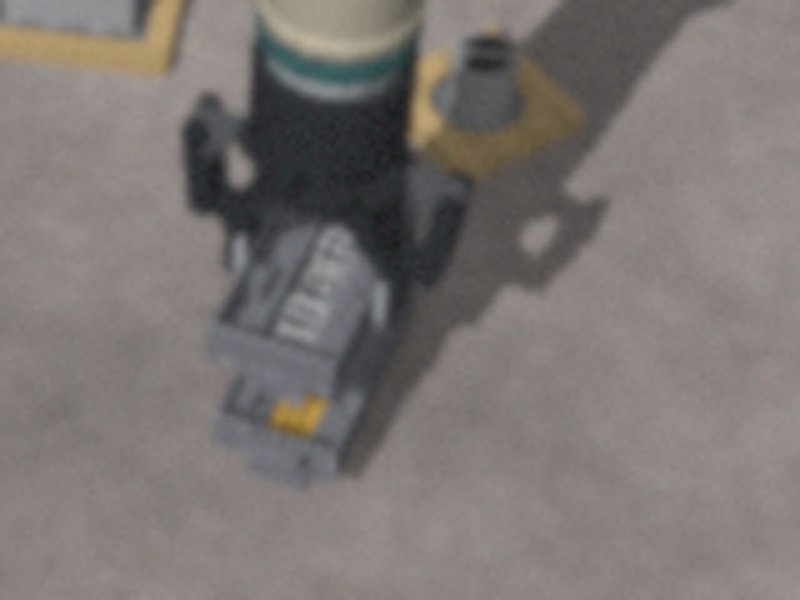

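View pics/t3.png

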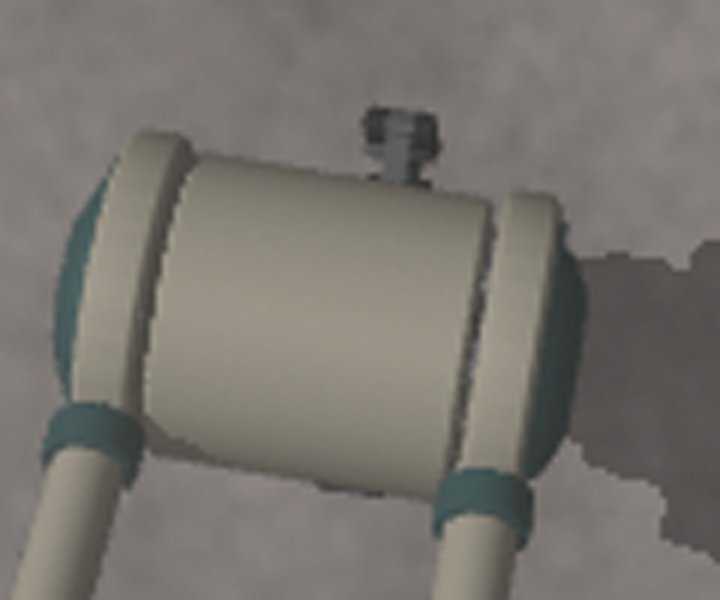

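Run:
```python
from fit import *
z=np.load('side3.npz');W=cloud('side',z['d']);p=z['p']
c=np.array([.4458,.0031]); a=np.radians(83); ax=np.array([np.cos(a),np.sin(a)]); ay=np.array([-ax[1],ax[0]])
def ext(W,m,c,name):
    q=W[m][:,:2]-c; u=q@ax*1000; v=q@ay*1000
    print(name,m.sum(),'u',np.percentile(u,[0,2,50,98,100]).round(1),'v',np.percentile(v,[0,2,98,100]).round(1))
    return u,v
g=(p.max(-1).astype(int)-p.min(-1)<25)
m=near(W,c,.09)&(abs(W[...,2]-.1136)<.004)&g; u,v=ext(W,m,c,'held rim')
s=u>45; print('end strip u',np.percentile(u[s],[50,90,98]), 'v',v[s].min(),v[s].max(), s.sum())
# rivet: initial side view
z0=np.load('side0.npz');W0=cloud('side',z0['d']);c0=np.array([.4412,.004])
m=near(W0,c0,.09)&(abs(W0[...,2]-.047)<.004); u,v=ext(W0,m,c0,'riv side0')
z0=np.load('top0.npz');W0=cloud('top',z0['d'])
m=near(W0,c0,.09)&(abs(W0[...,2]-.047)<.004); u,v=ext(W0,m,c0,'riv top0')
z=np.load('side3.npz');W=cloud('side',z['d'])
m=near(W,c0,.09)&(abs(W[...,2]-.047)<.004); u,v=ext(W,m,c0,'riv side3')
```

```text
held rim 169 u [-58.5 -52.   36.3  62.8  64. ] v [-44.8 -38.3  43.2  45.5]
end strip u [59.1378023  61.85326801 63.3380354 ] v -32.057435846375085 32.6141309873769 75
riv side0 269 u [-63.6 -62.2  27.6  72.6  74.6] v [-32.8 -32.2  31.6  32.4]
riv top0 259 u [-60.1 -59.6  35.8  72.4  73.7] v [-32.  -31.8  31.6  32. ]
riv side3 169 u [-60.2 -56.   56.9  72.3  74.6] v [-33.3 -31.5  32.   32.3]
```

Held tote and rivet tote both measure as modelled: centred, yaw 83°, tabs at opposite ends. Lowering.

>>> {"method": "servo_tool", "body": {"deltas": [0, -0.4, 0.3, 0.1, 0, 0, 0, 0, 0.3, 0, 0, 0, 0, 0, 0.1, 0, 0, 0, 0, 0, 0, 0, 0, 0]}}

```text
clock: 39.35
position: [0.4413, 0.0037, 0.0716]
ee_rot: [0.001, 0.749, 0.663, 0.001]
contact_force: [-0.1, 0.6, -2.9]
width: 0.0636
```

```bash
python3 go.py 441.2 4 52.8 -7
```

```text
t 39.35 pos [441.3   3.7  71.6] yawY -6.97 q6 -1.6 w 63.6 F [-0.1  0.6 -2.9]
turn [ 0.1  -0.02  0.03] shift after turn cm [ 0.03 -0.02  1.88] now cm [ 0.03 -0.02  1.88]
```

>>> {"method": "servo_tool", "body": {"deltas": [0, 0, 0.3, 0, 0, 0, 0, 0, 0.4, 0, 0, 0, 0, 0, 0.4, 0, 0, 0, 0, 0, 0.3, 0, 0, 0, 0, 0, 0, 0, 0, 0]}}

```text
clock: 39.85
position: [0.4416, 0.0037, 0.0564]
ee_rot: [0.001, 0.749, 0.663, 0.001]
contact_force: [-0.3, 0.5, -3.0]
width: 0.0636
```

```bash
python3 go.py 441.2 4 52.8 -7
```

```text
t 39.85 pos [441.6   3.7  56.4] yawY -6.98 q6 -1.6 w 63.6 F [-0.3  0.5 -3. ]
turn [ 0.12 -0.02  0.02] shift after turn cm [ 0.03 -0.04  0.36] now cm [ 0.03 -0.04  0.36]
```

Inside the rim, with no contact yet. The last 3–4 mm go down gently.

>>> {"method": "servo_tool", "body": {"deltas": [0, 0, 0.15, 0, 0, 0, 0, 0, 0.15, 0, 0, 0, 0, 0, 0.1, 0, 0, 0, 0, 0, 0, 0, 0, 0]}}

```text
clock: 40.25
position: [0.442, 0.0036, 0.0529]
ee_rot: [0.001, 0.749, 0.663, 0.001]
contact_force: [-0.1, -0.5, -3.0]
width: 0.0634
```

```bash
python3 go.py 441.2 4 52.8 -7
```

```text
t 40.25 pos [442.    3.6  52.9] yawY -6.98 q6 -1.6 w 63.4 F [-0.1 -0.5 -3. ]
turn [ 0.15 -0.02  0.02] shift after turn cm [ 0.03 -0.08  0.01] now cm [ 0.03 -0.08  0.01]
```

>>> {"method": "servo_tool", "body": {"deltas": [0, 0, 0.15, 0, 0, 0, 0, 0, 0.05, 0, 0, 0, 0, 0, 0, 0, 0, 0]}}

```text
clock: 40.55
position: [0.4421, 0.0036, 0.0529]
ee_rot: [0.001, 0.749, 0.663, 0.001]
contact_force: [0.6, -0.2, -2.7]
width: 0.063
```

>>> {"method": "servo_tool", "body": {"deltas": [0, 0, 0.2, 0, 0, 0, 0, 0, 0.1, 0, 0, 0]}}

```text
clock: 40.75
position: [0.4423, 0.0035, 0.0527]
ee_rot: [0.001, 0.749, 0.663, 0.001]
contact_force: [-2.1, -0.3, 7.5]
width: 0.0636
```

Contact at 52.7 mm, as expected (12.8 + 40). Release and rise.

>>> {"method": "servo_tool", "body": {"deltas": [0, 0, 0, 0, 0, 0, 0, 0, 0, 0, 0, 0, 0, 0, 0, 0, 0, 0, 0, 0, 0, 0, 0, 0, 0, 0, 0, 0, 0, 0, 0, 0, 0, 0, 0, 0, 0, 0, -1, 0, 0, 0, 0, 0, -2, 0, 0, 0, 0, 0, -3, 0, 0, 0, 0, 0, -4, 0, 0, 0, 0, 0, -4, 0, 0, 0, 0, 0, -2, 0, 0, 0, 0, 0, 0, 0, 0, 0], "jaw": 8.5}}

```text
clock: 42.05
position: [0.4421, 0.0035, 0.2218]
ee_rot: [0.002, 0.749, 0.663, 0.002]
contact_force: [1.0, 0.4, 1.5]
width: 0.0854
```

```bash
python3 go.py 441 230 230 -7
```

```text
t 42.05 pos [442.1   3.5 221.8] yawY -6.95 q6 -1.6 w 85.4 F [1.  0.4 1.5]
turn [0.36 0.01 0.05] shift after turn cm [22.47 -2.87 -0.82] now cm [22.47 -2.84 -0.84]
```

Move aside along +y for a clear view.

>>> {"method": "servo_tool", "body": {"deltas": [2, 0, 0, 0, 0, 0, 4, 0, 0, 0, 0, 0, 4, 0, 0, 0, 0, 0, 4, 0, 0, 0, 0, 0, 4, 0, 0, 0, 0, 0, 3, 0, 0, 0, 0, 0, 1.5, 0, 0, 0, 0, 0, 0, 0, 0, 0, 0, 0, 0, 0, 0, 0, 0, 0]}}

```text
clock: 42.95
position: [0.4661, 0.2331, 0.2146]
ee_rot: [0.001, 0.75, 0.662, -0.003]
contact_force: [0.3, 0.2, -0.5]
width: 0.0853
```

Run:
```python
from fit import *
im={}
for n in('side','top'):
    p,d=eyes.get_image(n); np.savez(n+'4.npz',p=p,d=d); im[n]=(p,d); cv2.imwrite(f'pics/{n}4.png',p[:,:,::-1])
p,d=im['top']; W=cloud('top',d)
for n,c,r in(('lg',(.5265,.423),.06),('sm',(.4045,-.23),.05)):
    m=near(W,c,r)&(abs(W[...,2]-.046)<.008); q=W[m][:,:2]
    if len(q): C,R=cv2.minEnclosingCircle((q*1000).astype(np.float32)); print(n,np.round(C,1),round(R,1),np.median(W[m][:,2]).round(4))
m=near(W,(.644,-.242),.06)&(abs(W[...,2]-.046)<.006); print('tag',rect(W[m][:,:2]),np.median(W[m][:,2]))
m=near(W,(.4412,.004),.1)&(abs(W[...,2]-.088)<.006); print('buck',rect(W[m][:,:2]),np.percentile(W[m][:,2],[10,50,90,98]))
m=near(W,(.4412,.004),.1)&(abs(W[...,2]-.046)<.006); print('riv vis',rect(W[m][:,:2]),m.sum())
crop(im['top'][0],250,230,400,330,5,'pics/t5.png'); crop(im['side'][0],290,180,430,290,5,'pics/s5.png')
a=np.load('top0.npz')['d']
W0=cloud('top',a)
for n,c in(('block',(.319,.444)),('jar',(.345,-.447)),('green',(.515,-.526)),('purple',(.788,.155))):
    for w in(W0,W):
        m=near(w,c,.1)&(w[...,2]>.03)&(w[...,2]<.1); print(n,w[m][:,:2].mean(0).round(4),m.sum())
```

```text
sm [ 404. -229.] 19.1 0.0465
tag (array([ 642.9, -241.1]), array([76.1, 41. ]), 6.1) 0.04604525039395876
buck (array([441.5,  -1.8]), array([134.1,  63.8]), 82.7) [0.08447683 0.08695487 0.08970494 0.09108648]
riv vis (array([439.4,  11.3]), array([133.7,  56.3]), 82.8) 235
block [0.3186 0.4457] 1387
block [0.316  0.4583] 1105
jar [ 0.3443 -0.4482] 638
jar [ 0.3443 -0.4482] 635
green [ 0.5135 -0.5128] 694
green [ 0.5134 -0.5324] 550
purple [0.7911 0.15  ] 603
purple [0.7916 0.1493] 582
```

View pics/top4.png

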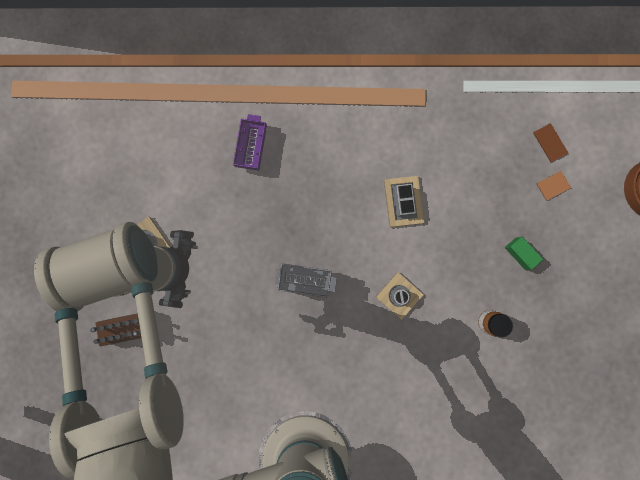

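View pics/t5.png

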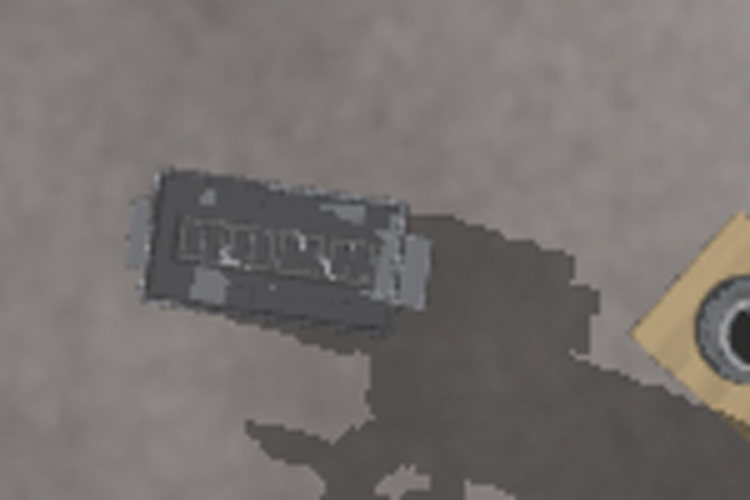

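View pics/s5.png

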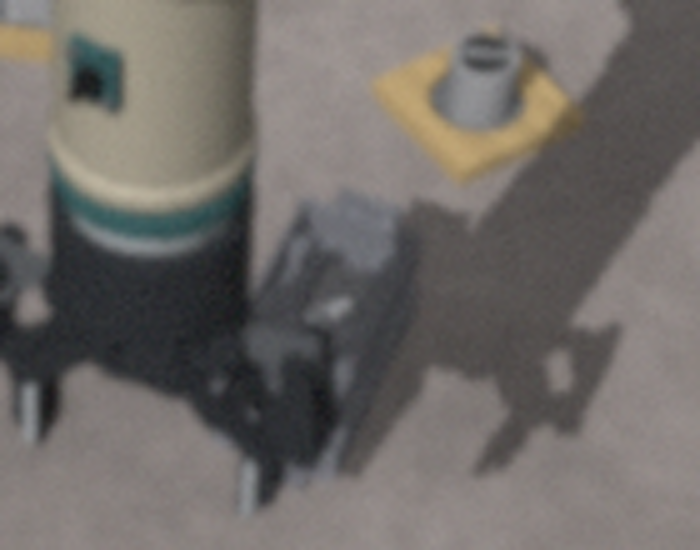

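Run:
```python
from fit import *
z=np.load('side4.npz');p,d=z['p'],z['d'];W=cloud('side',d)
m=near(W,(.5265,.423),.05)&(abs(W[...,2]-.046)<.005); q=W[m][:,:2]
print('lg side',np.round(cv2.minEnclosingCircle((q*1000).astype(np.float32)),1) if 0 else cv2.minEnclosingCircle((q*1000).astype(np.float32)),np.median(W[m][:,2]),len(q))
z=np.load('top2.npz');W=cloud('top',z['d'])
m=near(W,(.5265,.423),.05)&(abs(W[...,2]-.046)<.005); q=W[m]
print('lg top2',cv2.minEnclosingCircle((q[:,:2]*1000).astype(np.float32)),np.median(q[:,2]))
for f,zz in(('top4',.088),('top0',.048)):
    z=np.load(f+'.npz');W=cloud('top',z['d'])
    m=near(W,(.4412,.004),.08)&(abs(W[...,2]-zz)<.006); q=W[m]; c=q.mean(0); 
    A=np.c_[q[:,:2]-c[:2],np.ones(len(q))]; print(f,np.linalg.lstsq(A,q[:,2],rcond=None)[0])
    for lo,hi in((-.08,-.03),(-.03,.03),(.03,.08)):
        s=(q[:,1]>lo)&(q[:,1]<hi); print(lo,np.median(q[s,2]).round(4),s.sum())
p=np.load('side4.npz')['p']; crop(p,220,330,420,480,4,'pics/s6.png')
```

```text
lg side ((526.1968994140625, 423.8395080566406), 30.42914581298828) 0.047030953615634113 584
lg top2 ((527.72216796875, 424.77740478515625), 29.594928741455078) 0.04622385773386227
top4 [0.00526645 0.00261853 0.08706964]
-0.08 0.0868 149
-0.03 0.087 78
0.03 0.0876 71
top0 [-0.00280409 -0.00164395  0.04725843]
-0.08 0.0477 57
-0.03 0.0472 72
0.03 0.0475 151
```

View pics/s6.png

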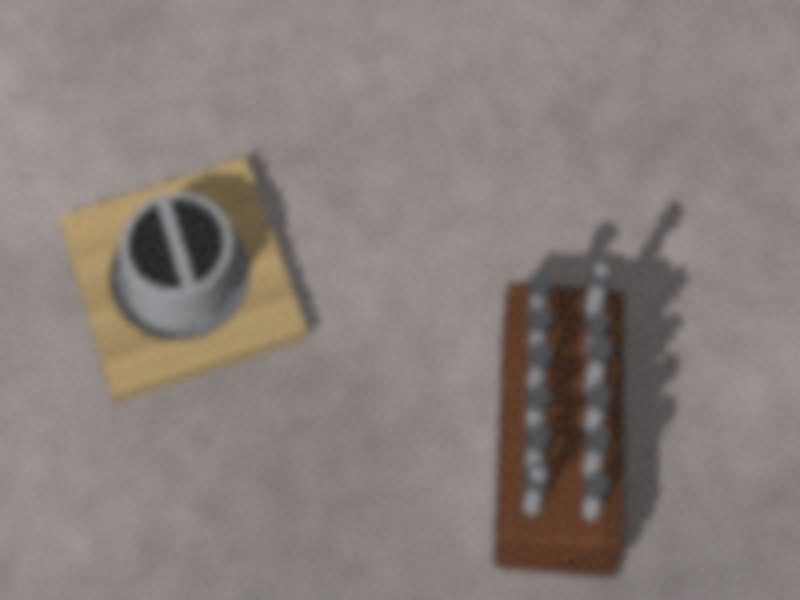

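The rim is level and 39.8 mm higher than the rivet rim was, and all three die tops are at 46 mm. Handing in.

```bash
python3 -c "
from rig import manip; print(manip.sign_off())"
```

```text
the job is handed in; nothing more can be done
None
```

The job is done and was handed in at about 43 s on the robot's clock (limit 128 s).

**Dies:** I placed them in the order large, small, oblong.
- All three die tops measure about 46–47 mm, which puts each one on its recess floor.
- Each die is within about 2 mm of its recess centre, and the oblong one is aligned to within 1°.

**Totes:** I turned the buckle tote end for end and set it on the rivet tote.
- It had to be set down once midway for a fresh grip, because the last joint could not make the whole turn.
- The tabs now point opposite ways.
- The upper rim is level and 39.8 mm above where the rivet tote's rim was, so it has locked on top (40 mm) rather than nested (28 mm).
- The rivet tote shows no measurable shift, though its rim is now mostly hidden.

**Bystanders and look-alikes:** The dye jar and the purple tote did not move. For the stamp block and the green block, the before and after depth averages disagree by 1–2 cm. I put that down to the arm hiding part of the stamp block and to the oblong die no longer being beside the green one. Both look undisturbed in the pictures, and the robot did not touch them.

The highest contact force I read was about 8 N, when the tote was set down.

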